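# Load a copper sample bar through the sprung flap of the alloy tester

## Task

Take the emery buff stick lying on the bench and, with its end, push the little copper bar along the tester's loading deck and in through the red sprung flap until you feel it come up against the sprung stop hidden inside; keep it pressed there for about half a second, with roughly 5 N and always less than 14 N, because the stop carries the sensor. Then draw the stick out so that the flap swings shut with the bar left inside, and lay the stick flat on the bench again, clear of the tester. Never touch the bar with the fingers, and leave the other things where they are.

Things in the scene. Friction and masses are not known exactly. Their poses are not given: they have to be found in the camera images.
- tester: Fixed bench alloy tester, level on the dark slate: white-topped grey housing 140 mm deep, 84 mm wide, 62 mm high, with a loading deck before it. Origin: on its centre line, in the plane of the shut flap, on its underside, 26 mm above the bench; x points into the tester (the pushing direction), y to its left, z up. The housing runs from x = 0 to 140 mm.
- deck (a point): Middle of the front edge of the flat aluminium deck's top (axes as the tester's), 115 mm before the flap; the deck is 84 mm wide, its top 6 mm above the tester's origin, and runs level on into the channel.
- mouth (a point): Foot of the mouth, on the deck in the plane of the shut flap (axes as the tester's). Mouth and the straight channel behind it are 30 mm wide, 19 mm high. Two black flared cheeks, 10 mm high, reach 21 mm out before the mouth, where they stand 45 mm apart; keep the fingers before them.
- flap (a joint): Red flap that shuts the mouth: 17 mm long, on a level axle 19 mm above the deck. 0 = shut (hanging straight down), grows to 1.45 rad as it swings inward and up. A light spring shuts it; pushing bar and stick under it takes about 1 to 4 N; its slippery lower edge slides on top of them. It can shut only when the whole bar is well behind it.
- stop: Mounting of the hidden stop inside the tester, 132 mm behind the flap, 9 mm above the deck (axes as the tester's). It carries a pad that fills the channel; the pad's face stands 85 to 115 mm behind the flap, set differently each time, neither seen nor measured. The pad gives along x: 1.8 N per mm, 13 mm of travel to its hard end.
- bar: Copper bar, 12 x 55 x 8 mm, about 45 g, lying flat on the deck before the flap. Origin: centre of its underside; its long side is its own y, z up.
- stick: Flat emery buff stick, 22 x 210 x 8.5 mm, half wood, half black, about 35 g, square ends, either end will do; lies flat on the bench. Origin: centre of its underside; its long side is its own y, z up.
- flux_bowl: Small cream bowl, 57 mm across, 24 mm high; leave it alone. Origin: centre of its underside.
- purple_bowl: Small dark purple bowl, 67 mm across, 20 mm high; leave it alone. Origin: centre of its underside.
- beeswax: Brown cake of beeswax, 30 x 40 x 15 mm; leave it alone. Origin: centre of its underside.
- tape: Roll of masking tape lying flat, 86 mm across, 19 mm high; leave it alone. Origin: centre of its underside.

How it is judged:
By the outcome, as a careful person would: the job done as asked, in the order asked, and still so for the second after the job is handed in, with the robot touching nothing.
It also fails if it takes over 64 s, if anything falls off the work surface, if the arm or the gripper's body presses on something with over 40 N, if the wrist force passes 120 N, or if a joint passes its speed limit or range.

## Robot

A 6-joint arm with a two-finger parallel gripper is mounted at the origin on a cart in front of the work surface, level with it; the furniture and walls round the work are solid. World frame = base frame: x ahead of the robot, y to its left, z up, the work surface at z = 0. Lengths are in m, angles in degrees, forces in N, time in s.
With the tool pointing down it reaches from about 0.4 to 0.825 m from the base axis. Payload 7 kg.
Tool frame: the origin (TCP) lies midway between the tips of the shut fingers; the grasp point (between the pads) lies 19 mm behind it; z points along the fingers, y is the line along which they close (so a half turn about z gives the same grasp; the last joint's range is limited). The gripper opens to 88 mm and grips with 3 to 60 N. Pads are 19 mm wide; open, the fingers measure 130 mm over their backs; the gripper's body (78 mm by 193 mm) begins 47 mm behind the grasp point.
Start: joints at [87.038, 20.546, 0.682, 0, -70.136, -16.507], TCP at [0.225, 0.636, 0.227] pointing down, gripper open.
Joint ranges: [-176.03, 176.03], [-82.01, 121.73], [-58.28, 71.71], [-173.87, 95.51], [-174.79, -0.11], [-173.66, 173.66]. Speed limits (degrees/s): [136.94, 136.94, 172.46, 180, 180, 180].

## Interface

Orientations are given as [roll, pitch, yaw] about the fixed x, y, z axes, in that order (R = Rz(yaw) Ry(pitch) Rx(roll)).
In Python, from plant import ctrl gives the robot as it stands. The module is installed in compiled form; this text tells all that it offers.
- The arm moves only by the tool send_rows, never from a script. Its argument "plan" is a list that holds one entry, the list of rows, each a list of 6 numbers: the shift along the tool's x, y, z in normalised numbers (1 is 40 cm), then the turn, a rotation vector about the tool's x, y, z in fractions of the full range, 1 being 60 degrees. A call has 1 to 8 rows; each row is the pose to reach, as a shift and turn from the pose commanded when the call began, along the tool's axes at that moment; what a row does not reach only later rows make up. A row lasts 1/12 s, in which the tool goes at most 41.7 mm and 7.16 degrees, less where a joint would pass 70% of its speed; a pose out of reach is approached as far as the arm can. A call with a gripper value outside its range is refused whole. "fingers" is the opening, from 0 (shut) to 1 (fully open), set as the call begins (left out, the last holds). The fingers move at their own pace and stop on an object; the grip force is fixed at half the most. Time passes only in rows, so rows that repeat a pose let the fingers close. It gives the time, the measured TCP pose, the force, the opening and the grip force at its end, in the units of the state.
- ctrl.get_obs(): the state, without advancing time (a new reading comes with each control period).
- ctrl.snapshot(name): name is "scene" or "top" or "wrist"; returns a dict with "img" (384x512x3 uint8, red, green, blue), "K" (3x3 intrinsics, pixels), "pose" (4x4, takes a point from camera to world coordinates). Camera axes: x right, y down, z forward; pixel columns grow to the right and rows downward; lengths in m; the calibration is good to about 2 mm. The wrist camera is an equidistant fisheye: a pixel r from the principal point sees the ray r / f radians off the axis. A picture is of the moment at which its call begins. There is no depth.
- ctrl.close_job(): hands the job in; it is judged then, once.
The state is a dict: "clock": time; "joint_pos": joint angles; "qvel": joint speeds; "tau": joint torques, N m; "tool_pos": TCP position; "orientation": TCP orientation; "force": force on the tool from outside, world axes, zero at the start; "moment": the same for the moment, N m; "opening": finger opening in m; "gripper_force": force on a finger pad.
Only numpy, scipy, OpenCV 4.12 (cv2) and the standard library are available. Lean on these libraries where they do the work, as an engineer would, in place of code of your own. Each camera call takes 0.05 s, during which the arm holds its last target. There are 200 camera calls.

## Working session

There is one attempt and no reset: what is moved stays moved. The work goes in short steps, Python scripts to look and compute and a tool call to move; the robot and the scene stay as the last step left them, time stands still between calls to the robot, and variables do not carry over. Pictures are saved under pics/ and viewed, at most 10 in all, crops included, and the job is handed in when it is done.

Besides the shell and the picture viewer there is one more tool, called after "Request:" by a JSON object that holds its "method" and its "body", one argument or row to a line. send_rows: Moves the arm, as the interface text tells. Its arguments: {"type":"object","properties":{"plan":{"type":"array","items":{"type":"array","items":{"type":"array","items":{"type":"number"}}}},"fingers":{"type":"number"}},"required":["plan"]}

```bash
mkdir -p pics; python3 - <<'E'
from plant import ctrl
import cv2,pickle,numpy as np
d={}
for n in("scene","top"):
    s=ctrl.snapshot(n);d[n]=s;cv2.imwrite(f"pics/{n}0.png",cv2.resize(s["img"][:,:,::-1],(800,600),interpolation=cv2.INTER_CUBIC))
    print(n,s["K"],np.round(s["pose"],4))
pickle.dump(d,open("d0.pkl","wb"))
print(ctrl.get_obs())
E
```

```text
scene [[394.23258031   0.         258.65701168]
 [  0.         394.23258031 189.58892785]
 [  0.           0.           1.        ]] [[ 0.4649 -0.4444  0.7658 -0.063 ]
 [-0.8853 -0.242   0.397  -0.3039]
 [ 0.0089 -0.8625 -0.5059  0.4856]
 [ 0.      0.      0.      1.    ]]
top [[451.69593628   0.         258.04168928]
 [  0.         451.69593628 184.43280607]
 [  0.           0.           1.        ]] [[ 0.0133 -0.9955  0.0941  0.5157]
 [-0.9998 -0.0145 -0.0123  0.0521]
 [ 0.0136 -0.0939 -0.9955  0.9672]
 [ 0.      0.      0.      1.    ]]
{'clock': 0.1, 'joint_pos': array([ 8.70377504e+01,  2.05871379e+01,  6.41367097e-01, -2.02067030e-02,
       -7.01374760e+01, -1.65062132e+01]), 'qvel': array([-0.04561141, -0.10337435,  0.12380998,  0.02909148, -0.03407968,
       -0.08813992]), 'tau': array([-6.71007692e-04, -5.84166527e+01,  2.93750560e+01,  7.01538071e+00,
        1.01177866e-02, -5.57557746e-05]), 'tool_pos': array([0.22484176, 0.635991  , 0.22572861]), 'orientation': array([ 1.79914786e+02, -5.44050465e-03, -1.94753380e+01]), 'force': array([ 0.47521155,  0.4539096 , -0.35080032]), 'moment': array([-0.0004861 ,  0.02870675, -0.06016809]), 'gripper_force': 0.0, 'opening': 0.08740727814744792}
```

View pics/top0.png

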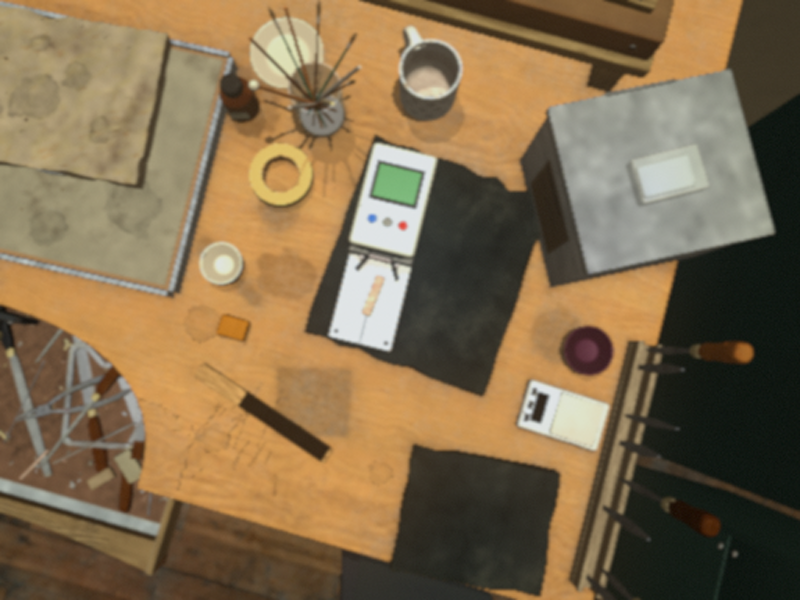

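View pics/scene0.png

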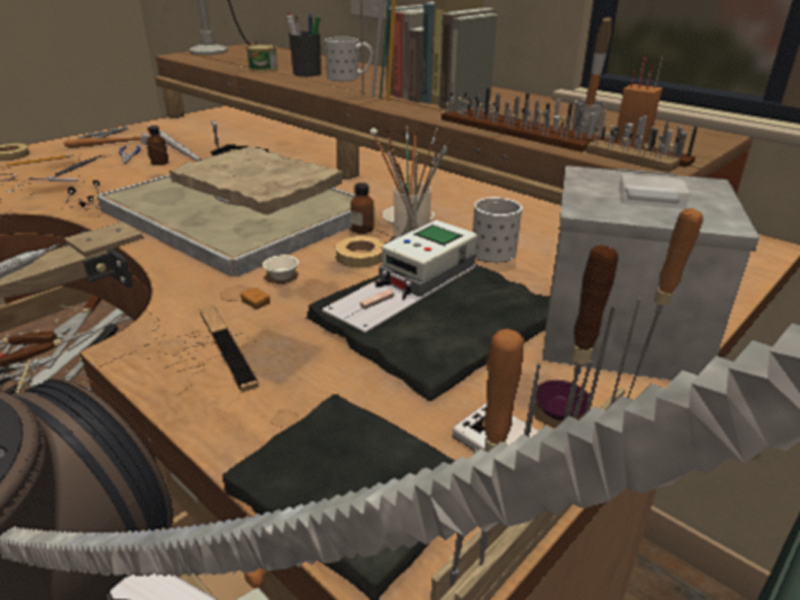

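The top view (800x600) shows the tester deck around (370,300) with the bar on it at (373,295), roughly along the pushing direction. The stick runs from (205,370) to (328,452). I'll enlarge both.

```bash
python3 - <<'E'
import cv2,pickle,numpy as np
d=pickle.load(open("d0.pkl","rb"));im=d["top"]["img"][:,:,::-1]
a=cv2.resize(im[85:229,203:288],None,fx=4.16,fy=4.16,interpolation=cv2.INTER_CUBIC)
b=cv2.resize(im[225:300,125:220],None,fx=4.16,fy=4.16,interpolation=cv2.INTER_CUBIC)
c=np.zeros((600,800,3),np.uint8);c[:a.shape[0],:a.shape[1]]=a;c[:b.shape[0],400:400+b.shape[1]]=b
cv2.imwrite("pics/crop0.png",c)
E
```

```text
(no output)
```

View pics/crop0.png

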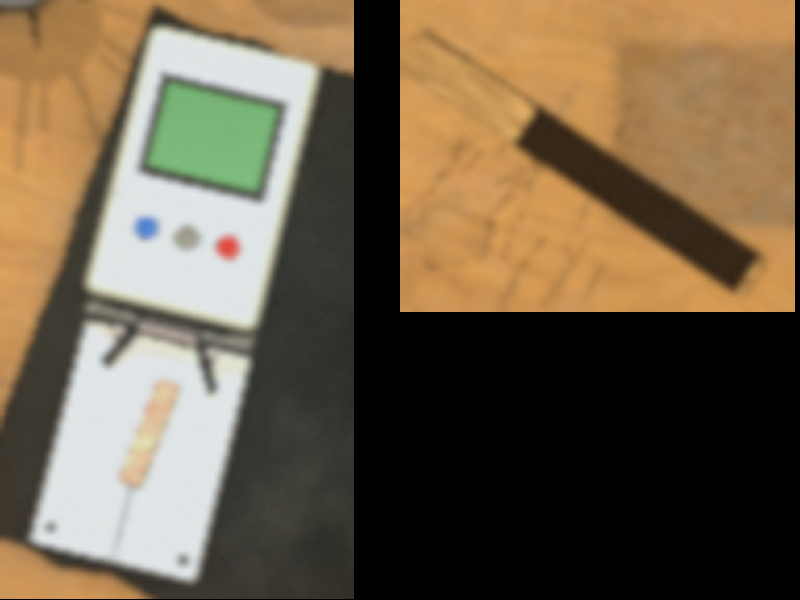

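```bash
cat >h.py <<'E'
import numpy as np
def ray(s,u,v,z):
    K,P=s["K"],s["pose"]; r=P[:3,:3]@np.linalg.inv(K)@[u,v,1]; t=P[:3,3]
    return t+r*(z-t[2])/r[2]
E
python3 - <<'E'
import pickle,numpy as np
from h import ray
s=pickle.load(open("d0.pkl","rb"))["top"]
A=lambda x,y,z:ray(s,203+(x+.5)/4.16-.5,85+(y+.5)/4.16-.5,z)
B=lambda x,y,z:ray(s,125+(x-400+.5)/4.16-.5,225+(y+.5)/4.16-.5,z)
T=[A(*p,.088) for p in((153,27),(318,67),(87,290),(253,330))]
D=[A(*p,.032) for p in((30,541),(198,581))]
b=[A(*p,.040) for p in((157,380),(179,384),(121,483),(142,488))]
S=[B(*p,.0085) for p in((540,107),(518,143),(760,258),(738,291),(427,32))]
for n,L in zip("TDbS",(T,D,b,S)):print(n,np.round(L,4).tolist())
an=lambda v:np.degrees(np.arctan2(v[1],v[0]))
print("tester yaw",an(T[0]-T[2]),an(T[1]-T[3]),an(T[2]-T[3])-90,an(D[0]-D[1])-90)
m=(D[0]+D[1])/2;f=(T[2]+T[3])/2;bk=(T[0]+T[1])/2
print("lens",np.linalg.norm(D[0]-D[1]),np.linalg.norm(f-bk),np.linalg.norm((bk-m)[:2]),"axis yaw",an(bk-m))
bc=np.mean(b,0);print("bar c",bc,"yaw",an(b[0]+b[1]-b[2]-b[3]),np.linalg.norm(b[0]+b[1]-b[2]-b[3])/2)
y=np.radians(an(bk-m));ux=np.array([np.cos(y),np.sin(y)]);uy=np.array([-ux[1],ux[0]])
for p in (bc,b[2]/2+b[3]/2,b[0]/2+b[1]/2):print("bar in deck frame",(p-m)[:2]@ux,(p-m)[:2]@uy)
c=(S[0]+S[1])/2;e=(S[2]+S[3])/2;print("stick c",c,"black end",e,an(e-c),np.linalg.norm(e-c))
print("deck m",m)
E
```

```text
T [[0.785, 0.0809, 0.088], [0.7668, 0.0016, 0.088], [0.6572, 0.1099, 0.088], [0.6393, 0.0312, 0.088]]
D [[0.5399, 0.1392, 0.032], [0.5213, 0.0556, 0.032]]
b [[0.6203, 0.0774, 0.04], [0.6185, 0.0665, 0.04], [0.5689, 0.0943, 0.04], [0.5666, 0.0839, 0.04]]
S [[0.4644, 0.2476, 0.0085], [0.4464, 0.2581, 0.0085], [0.3909, 0.1352, 0.0085], [0.3745, 0.1458, 0.0085], [0.5013, 0.3059, 0.0085]]
tester yaw -12.773515584483437 -13.06210545574104 -12.796597472932163 -12.572998458534244
lens 0.08567782331176961 0.13096211478741746 0.2516506609679899 axis yaw -12.893717484972427
bar c [0.59359361 0.08050639 0.04      ] yaw -18.378658033832963 0.05443675560966832
bar in deck frame 0.06515404200100683 -0.0024275724618811213
bar in deck frame 0.03806028746398123 0.00017407228982821432
bar in deck frame 0.0922477965380323 -0.005029217213590481
stick c [0.45539557 0.25284024 0.0085    ] black end [0.38269319 0.14046618 0.0085    ] -122.90155721769013 0.13384156749519976
deck m [0.53062408 0.09741144 0.032     ]
```

```bash
cat >>h.py <<'E'
from scipy.spatial.transform import Rotation as Ro
def row(ctrl,xyz,yaw):
    o=ctrl.get_obs();R=Ro.from_euler("xyz",o["orientation"],degrees=True);G=Ro.from_euler("xyz",[180,0,yaw],degrees=True)
    print("t",o["clock"],"row",np.round(100*R.inv().apply(np.array(xyz)-o["tool_pos"]),2).tolist(),np.round((R.inv()*G).as_rotvec(degrees=True),2).tolist(),"F",np.round(o["force"],1),"op",o["opening"],"q",np.round(o["joint_pos"],1))
E
python3 -c "
from plant import ctrl
from h import *
row(ctrl,[.33,.43,.2],19);row(ctrl,[.423,.2035,.16],57.2)"
```

```text
t 0.1 row [16.78, 15.91, 2.6] [0.08, 0.02, -38.48] F [ 0.5  0.5 -0.4] op 0.08740727814744792 q [ 87.   20.6   0.6  -0.  -70.1 -16.5]
t 0.1 row [33.1, 34.16, 6.63] [0.08, 0.05, -76.68] F [ 0.5  0.5 -0.4] op 0.08740727814744792 q [ 87.   20.6   0.6  -0.  -70.1 -16.5]
```

Units first: shifts go in shares of 40 cm and turns go in shares of 60 degrees. So 17 cm / 40 = 0.425, 16.5 cm / 40 = 0.4125, -40 degrees / 60 = -0.6667.

Request:
{"method": "send_rows", "body": {
  "plan": [
    [[0.0525, 0.0525, 0.0125, 0, 0, -0.0833], [0.105, 0.1075, 0.02, 0, 0, -0.1667], [0.155, 0.16, 0.025, 0, 0, -0.25], [0.2075, 0.2125, 0.03, 0, 0, -0.3333], [0.26, 0.2675, 0.0375, 0, 0, -0.4167], [0.31, 0.32, 0.045, 0, 0, -0.5], [0.3625, 0.375, 0.055, 0, 0, -0.5833], [0.4125, 0.425, 0.065, 0, 0, -0.6667]]
  ]
}}

```text
clock: 0.77
tool_pos: [0.3241, 0.4193, 0.2002]
orientation: [180.0, 0.0, 20.8]
force: [1.1, 0.2, 0.1]
opening: 0.0878
gripper_force: 0.0
```

```bash
python3 -c "
from plant import ctrl
from h import *
row(ctrl,[.423,.2035,.16],57.2)"
```

```text
t 0.7667 row [1.59, 23.68, 4.02] [0.0, 0.02, -36.42] F [1.1 0.2 0.1] op 0.08782460680416761 q [ 73.5   8.  -19.8  -0.  -62.2  37.3]
```

In the tool's units: 23.7 cm / 40 = 0.5925, 21 cm / 40 = 0.525, -36.4 degrees / 60 = -0.6067.

Request:
{"method": "send_rows", "body": {
  "plan": [
    [[0.005, 0.075, 0.0125, 0, 0, -0.075], [0.01, 0.15, 0.025, 0, 0, -0.15], [0.015, 0.225, 0.0375, 0, 0, -0.225], [0.02, 0.3, 0.05, 0, 0, -0.3], [0.025, 0.375, 0.0625, 0, 0, -0.3833], [0.03, 0.45, 0.075, 0, 0, -0.4667], [0.035, 0.525, 0.0875, 0, 0, -0.5333], [0.04, 0.5925, 0.1, 0, 0, -0.6067]]
  ]
}}

```text
clock: 1.43
tool_pos: [0.4221, 0.203, 0.1603]
orientation: [-180.0, 0.0, 57.1]
force: [-0.1, 0.7, 0.0]
opening: 0.0875
gripper_force: 0.0
```

```bash
python3 - <<'E'
from plant import ctrl
from h import *
import cv2,pickle
row(ctrl,[.423,.2035,.16],57.2)
s=ctrl.snapshot("wrist");pickle.dump(s,open("w1.pkl","wb"));print(s["K"],s["pose"])
cv2.imwrite("pics/w1.png",cv2.resize(s["img"][:,:,::-1],(800,600),interpolation=cv2.INTER_CUBIC))
E
```

```text
t 1.4333 row [0.09, 0.05, 0.03] [-0.01, 0.01, -0.08] F [-0.1  0.7  0. ] op 0.0875223018236284 q [ 49.9   4.2 -30.   -0.  -55.8  97.3]
[[297.31863964   0.         254.03820559]
 [  0.         297.31863964 193.29824504]
 [  0.           0.           1.        ]] [[ 8.40157957e-01 -5.25402789e-01 -1.34486122e-01  4.57673495e-01]
 [-5.42341212e-01 -8.14275630e-01 -2.06932861e-01  2.57864614e-01]
 [-7.85668928e-04  2.46793656e-01 -9.69067734e-01  3.18591793e-01]
 [ 0.00000000e+00  0.00000000e+00  0.00000000e+00  1.00000000e+00]]
```

View pics/w1.png

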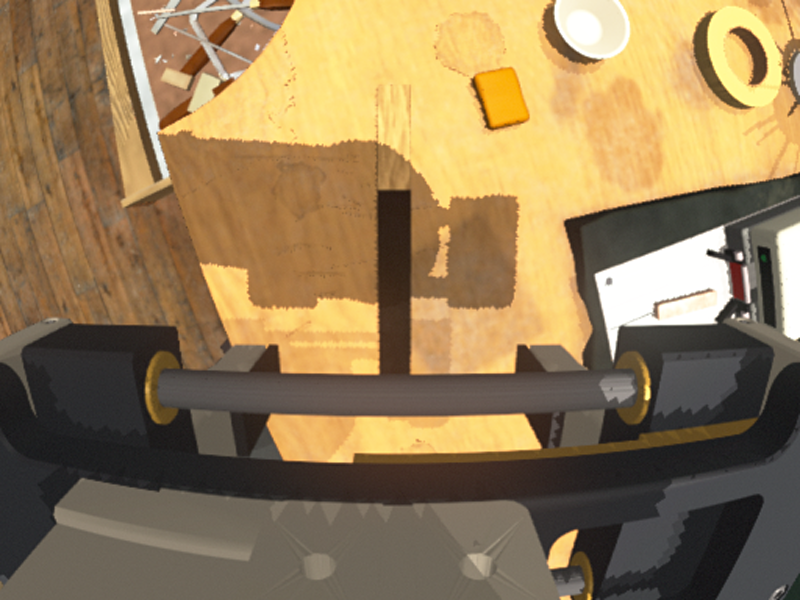

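Wrist view: the wood end's corners are at (376,86) and (411,86). The wood/black boundary is at (377–411,190), and the black part runs under the rod at (379–411,370). The stick is centred between the fingers.

```bash
cat >>h.py <<'E'
def fish(s,u,v,z,sc=512/800):
    K,P=s["K"],s["pose"];x=(u+.5)*sc-.5-K[0,2];y=(v+.5)*sc-.5-K[1,2];r=np.hypot(x,y);t=r/K[0,0]
    d=P[:3,:3]@[np.sin(t)*x/r,np.sin(t)*y/r,np.cos(t)];o=P[:3,3];return o+d*(z-o[2])/d[2]
E
python3 - <<'E'
from h import *
import pickle
s=pickle.load(open("w1.pkl","rb"))
P=[(fish(s,a,v,.0085)+fish(s,b,v,.0085))/2 for a,b,v in((376,411,86),(377,411,190),(379,411,370))]
for p in P:print(p, np.linalg.norm(p-P[0]))
d=P[0]-P[2];print(np.degrees(np.arctan2(d[1],d[0])))
d/=np.linalg.norm(d);print("centre",P[0]-.105*d,"grip",P[0]-.13*d)
# deck cues
for u,v in((595,270),(655,302),(712,290),(717,302),(658,317)):print(fish(s,u,v,.036))
E
```

```text
[0.49239346 0.31662184 0.0085    ] 0.0
[0.45441799 0.25719613 0.0085    ] 0.07052340767481792
[0.38598343 0.15020531 0.0085    ] 0.1975286212848327
57.404347044852415
centre [0.43582924 0.22816005 0.0085    ] grip [0.42236156 0.20709771 0.0085    ]
[0.53954706 0.14546186 0.036     ]
[0.57035913 0.09977299 0.036     ]
[0.61908732 0.07924093 0.036     ]
[0.61996892 0.06778134 0.036     ]
[0.56809271 0.08816894 0.036     ]
```

In the tool's units: 15.75 cm / 40 = 0.3938, 15.2 cm / 40 = 0.38.

Request:
{"method": "send_rows", "body": {
  "plan": [
    [[0.0025, 0, 0.1, 0, 0, 0], [0.0075, 0, 0.2, 0, 0, 0], [0.0075, 0, 0.2875, 0, 0, 0], [0.0075, 0, 0.35, 0, 0, 0], [0.0075, 0, 0.38, 0, 0, 0], [0.0075, 0, 0.3938, 0, 0, 0], [0.0075, 0, 0.3938, 0, 0, 0]]
  ],
  "fingers": 1
}}

```text
clock: 2.07
tool_pos: [0.4231, 0.2066, 0.0019]
orientation: [-180.0, 0.2, 56.9]
force: [-0.8, -1.2, 0.1]
opening: 0.0875
gripper_force: 0.0
```

Request:
{"method": "send_rows", "body": {
  "plan": [
    [[0, 0, 0, 0, 0, 0], [0, 0, 0, 0, 0, 0], [0, 0, 0, 0, 0, 0], [0, 0, 0, 0, 0, 0], [0, 0, 0, 0, 0, 0], [0, 0, 0, 0, 0, 0], [0, 0, 0, 0, 0, 0], [0, 0, 0, 0, 0, 0]]
  ],
  "fingers": 0
}}

```text
clock: 2.73
tool_pos: [0.4237, 0.2073, 0.0032]
orientation: [180.0, -0.0, 56.9]
force: [0.7, -0.4, 0.3]
opening: 0.0397
gripper_force: 0.0
```

Request:
{"method": "send_rows", "body": {
  "plan": [
    [[0, 0, 0, 0, 0, 0], [0, 0, 0, 0, 0, 0], [0, 0, 0, 0, 0, 0], [0, 0, 0, 0, 0, 0], [0, 0, 0, 0, 0, 0], [0, 0, 0, 0, 0, 0]]
  ]
}}

```text
clock: 3.23
tool_pos: [0.4236, 0.2072, 0.003]
orientation: [-180.0, 0.0, 56.9]
force: [-0.4, 0.4, 0.6]
opening: 0.0213
gripper_force: 30.0
```

In the tool's units: -8 cm / 40 = -0.2, -6 cm / 40 = -0.15.

Request:
{"method": "send_rows", "body": {
  "plan": [
    [[0, 0, -0.025, 0, 0, 0], [0, 0, -0.075, 0, 0, 0], [0, 0, -0.15, 0, 0, 0], [0, 0, -0.2, 0, 0, 0], [0, 0, -0.2, 0, 0, 0]]
  ]
}}

```text
clock: 3.65
tool_pos: [0.4255, 0.2091, 0.0869]
orientation: [179.9, -0.4, 57.0]
force: [1.2, 0.3, -0.1]
opening: 0.0214
gripper_force: 30.0
```

```bash
python3 -c "
from plant import ctrl
from h import *
import numpy as np
ux=np.array([.9748,-.2232]);m=np.array([.5306,.0974])
g=m-.13*ux;print(g)
row(ctrl,[*g,.085],-12.9)"
```

```text
[0.403876 0.126416]
t 3.65 row [-8.11, 2.69, 0.15] [-0.14, -0.38, 69.88] F [ 1.2  0.3 -0.1] op 0.02138056509889668 q [ 50.1   9.8 -35.1   0.1 -44.8  96.9]
```

In the tool's units: -7.6 cm / 40 = -0.19, 1.2 cm / 40 = 0.03, 51.5 degrees / 60 = 0.8583.

Request:
{"method": "send_rows", "body": {
  "plan": [
    [[-0.025, 0.01, 0, 0, 0, 0.1], [-0.05, 0.02, 0, 0, 0, 0.2083], [-0.075, 0.03, 0, 0, 0, 0.3167], [-0.1, 0.04, 0, 0, 0, 0.425], [-0.125, 0.0475, 0, 0, 0, 0.5333], [-0.15, 0.055, 0, 0, 0, 0.6417], [-0.175, 0.06, 0, 0, 0, 0.75], [-0.19, 0.065, 0, 0, 0, 0.8583]]
  ]
}}

```text
clock: 4.32
tool_pos: [0.403, 0.1283, 0.0825]
orientation: [180.0, 0.1, 5.1]
force: [0.1, -0.2, -0.3]
opening: 0.0215
gripper_force: 30.0
```

```bash
python3 -c "
from plant import ctrl
from h import *
row(ctrl,[.4039,.1264,.085],-12.8)"
```

```text
t 4.3167 row [0.07, 0.19, -0.25] [0.04, 0.05, 17.88] F [ 0.1 -0.2 -0.3] op 0.021478493833575977 q [ 44.6   5.6 -41.   -0.  -43.5  50.5]
```

In the tool's units: 0.2 cm / 40 = 0.005, 0.1 cm / 40 = 0.0025, 17.9 degrees / 60 = 0.2983.

Request:
{"method": "send_rows", "body": {
  "plan": [
    [[0, 0.0025, 0, 0, 0, 0.1], [0, 0.005, 0, 0, 0, 0.2], [0, 0.005, 0, 0, 0, 0.2667], [0, 0.005, 0, 0, 0, 0.2983], [0, 0.005, 0, 0, 0, 0.2983], [0, 0.005, 0, 0, 0, 0.2983]]
  ]
}}

```text
clock: 4.82
tool_pos: [0.4039, 0.1273, 0.0827]
orientation: [180.0, 0.0, -12.4]
force: [0.5, 0.3, -0.9]
opening: 0.0212
gripper_force: 30.0
```

```bash
python3 - <<'E'
from plant import ctrl
from h import *
import cv2,pickle
row(ctrl,[.4039,.1264,.085],-12.8)
s=ctrl.snapshot("wrist");pickle.dump(s,open("w2.pkl","wb"));print(s["pose"])
# centre crop x2.2 : 
im=s["img"][:272,75:437][:,:,::-1];cv2.imwrite("pics/w2.png",cv2.resize(im,None,fx=2.2,fy=2.2,interpolation=cv2.INTER_CUBIC))
E
```

```text
t 4.8167 row [0.01, 0.09, -0.23] [0.02, 0.02, 0.4] F [ 0.5  0.3 -0.9] op 0.02123906625098725 q [ 44.4   5.6 -40.9  -0.  -43.5  33.2]
[[-0.21421674 -0.94649262 -0.24137712  0.46802685]
 [-0.97678555  0.20784771  0.05185863  0.11283421]
 [ 0.00108588  0.24688267 -0.96904477  0.24105802]
 [ 0.          0.          0.          1.        ]]
```

View pics/w2.png

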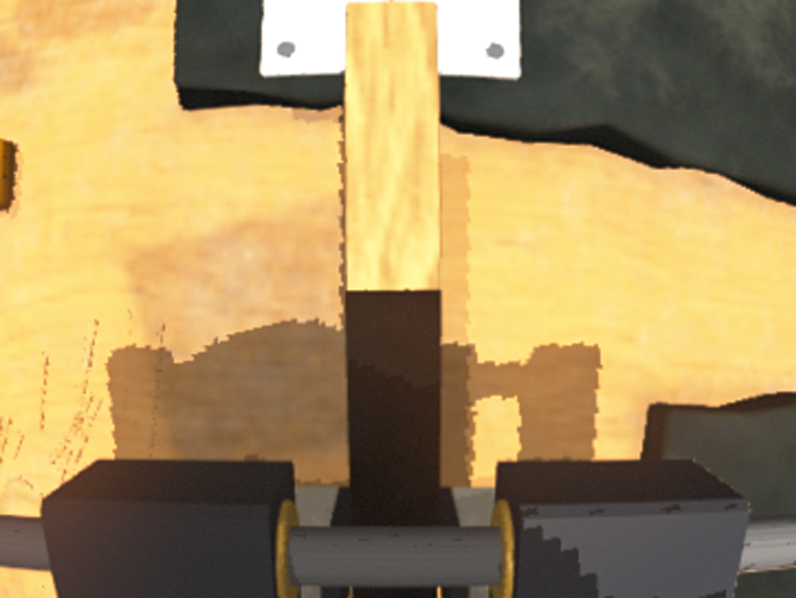

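Crop: stick end corners are at (345,3) and (438,3). The deck front edge runs from (261,75) to (520,78), so the stick is close to the deck's centre line.

```bash
python3 - <<'E'
from h import *
import pickle
s=pickle.load(open("w2.pkl","rb"))
f=lambda u,v,z:fish(s,u+75*2.2,v,z,1/2.2)
zt=.088
e=[f(345,3,zt),f(438,3,zt)];b=[f(345,290,zt),f(440,290,zt)];k=[f(348,440,zt),f(442,440,zt)];dk=[f(261,75,.032),f(520,78,.032)];h=[f(286,48,.032),f(495,50,.032)]
E,B,K,D=[np.mean(q,0) for q in(e,b,k,dk)]
an=lambda v:np.degrees(np.arctan2(v[1],v[0]))
print("end",E,"w",np.linalg.norm(e[0]-e[1]),"mid",B,"stick yaw",an(E-B),an(E-K))
print("deck",dk,D,"w",np.linalg.norm(dk[0]-dk[1]),"yaw",an(dk[0]-dk[1])-90,an(h[0]-h[1])-90)
y=np.radians(-12.85);ux=np.array([np.cos(y),np.sin(y)]);uy=np.array([-ux[1],ux[0]])
for m in(D[:2],np.array([.5306,.0974])):print("end in deck frame",(E[:2]-m)@ux,(E[:2]-m)@uy, "tcp",(np.array([.4039,.1273])-m)@ux,(np.array([.4039,.1273])-m)@uy)
E
```

```text
end [0.53100276 0.09957814 0.088     ] w 0.022026283993957153 mid [0.46189739 0.11448213 0.088     ] stick yaw -12.170595066462568 -11.921926258613855
deck [array([0.53901184, 0.14102388, 0.032     ]), array([0.51997592, 0.05991677, 0.032     ])] [0.52949388 0.10047033 0.032     ] w 0.0833110423329531 yaw -13.208313314584188 -13.102975412370427
end in deck frame 0.0016695140188155275 -0.0005342721259752624 tcp -0.12841536540572746 -0.001774262627830394
end in deck frame -9.174266408336275e-05 0.002213161398951034 tcp -0.13017662208862635 0.0009731708970958999
```

In the tool's units: 4.45 cm / 40 = 0.1113, 4.3 cm / 40 = 0.1075, 0.6 degrees / 60 = 0.01.

Request:
{"method": "send_rows", "body": {
  "plan": [
    [[0.0075, 0, 0.025, 0, 0, 0.01], [0.02, 0, 0.05, 0, 0, 0.01], [0.03, 0, 0.075, 0, 0, 0.01], [0.035, 0.0013, 0.095, 0, 0, 0.01], [0.035, 0.0013, 0.1075, 0, 0, 0.01], [0.035, 0.0013, 0.1113, 0, 0, 0.01], [0.035, 0.0013, 0.1113, 0, 0, 0.01]]
  ]
}}

```text
clock: 5.45
tool_pos: [0.4173, 0.1237, 0.0382]
orientation: [179.9, 0.0, -13.1]
force: [0.3, 0.3, -1.0]
opening: 0.0215
gripper_force: 30.0
```

In the tool's units: 0.1 cm / 40 = 0.0025, 0.05 cm / 40 = 0.0013.

Request:
{"method": "send_rows", "body": {
  "plan": [
    [[0, 0, 0.0013, 0, 0, 0], [0, 0, 0.0025, 0, 0, 0], [0, 0, 0.0025, 0, 0, 0], [0, 0, 0.0025, 0, 0, 0]]
  ]
}}

```text
clock: 5.78
tool_pos: [0.4178, 0.1241, 0.0379]
orientation: [-180.0, -0.0, -13.1]
force: [-0.4, 0.4, 0.2]
opening: 0.0214
gripper_force: 30.0
```

```bash
python3 - <<'E'
from plant import ctrl
import cv2,pickle
print(ctrl.get_obs()["moment"])
s=ctrl.snapshot("wrist");pickle.dump(s,open("w3.pkl","wb"))
im=s["img"][:272,75:437][:,:,::-1];a=cv2.resize(im,None,fx=2.2,fy=2.2,interpolation=cv2.INTER_CUBIC)
im=ctrl.snapshot("scene")["img"][130:220,180:310][:,:,::-1]
cv2.imwrite("pics/w3.png",a[:300]);b=cv2.resize(im,(433,300),interpolation=cv2.INTER_CUBIC)
a[300:600,:433]=b[:a.shape[0]-300];cv2.imwrite("pics/w3.png",a)
E
```

```text
[0.00260297 0.04543486 0.03726077]
```

View pics/w3.png

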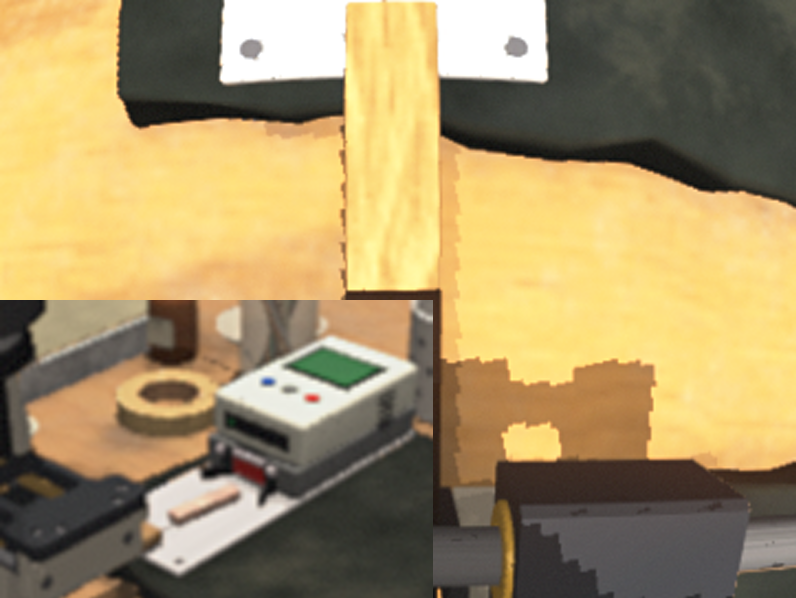

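The stick is parallel to the deck but about 2 mm right of centre (stick mid 392, deck mid 384 px). I'll shift it left, lower it slightly and start pushing.

In the tool's units: 2.8 cm / 40 = 0.07, 2.4 cm / 40 = 0.06.

Request:
{"method": "send_rows", "body": {
  "plan": [
    [[0.0075, -0.0025, 0.0013, 0, 0, 0], [0.0175, -0.0045, 0.0025, 0, 0, 0], [0.03, -0.0045, 0.003, 0, 0, 0], [0.04, -0.0045, 0.003, 0, 0, 0], [0.05, -0.0045, 0.003, 0, 0, 0], [0.06, -0.0045, 0.003, 0, 0, 0], [0.07, -0.0045, 0.003, 0, 0, 0], [0.07, -0.0045, 0.003, 0, 0, 0]]
  ]
}}

```text
clock: 6.55
tool_pos: [0.4462, 0.1192, 0.0363]
orientation: [-180.0, -0.0, -13.1]
force: [0.6, -0.6, 0.1]
opening: 0.0212
gripper_force: 30.0
```

In the tool's units: 1.7 cm / 40 = 0.0425, 1.4 cm / 40 = 0.035.

Request:
{"method": "send_rows", "body": {
  "plan": [
    [[0.0075, 0, 0, 0, 0, 0], [0.0175, 0, 0, 0, 0, 0], [0.025, 0, 0, 0, 0, 0], [0.035, 0, 0, 0, 0, 0], [0.0425, 0, 0, 0, 0, 0], [0.0425, 0, 0, 0, 0, 0]]
  ]
}}

```text
clock: 7.05
tool_pos: [0.4623, 0.1153, 0.0362]
orientation: [180.0, 0.0, -13.1]
force: [-1.2, -0.3, -1.7]
opening: 0.0214
gripper_force: 30.0
```

```bash
python3 - <<'E'
from plant import ctrl
import cv2
a=cv2.resize(ctrl.snapshot("wrist")["img"][:136,75:437,::-1],None,fx=2.2,fy=2.2,interpolation=cv2.INTER_CUBIC)
b=cv2.resize(ctrl.snapshot("scene")["img"][140:210,180:310,::-1],None,fx=4,fy=4,interpolation=cv2.INTER_CUBIC)
a=cv2.copyMakeBorder(a,0,290,0,0,cv2.BORDER_CONSTANT);a[305:305+b.shape[0],:b.shape[1]]=b;cv2.imwrite("pics/w4.png",a)
E
```

```text
(no output)
```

View pics/w4.png

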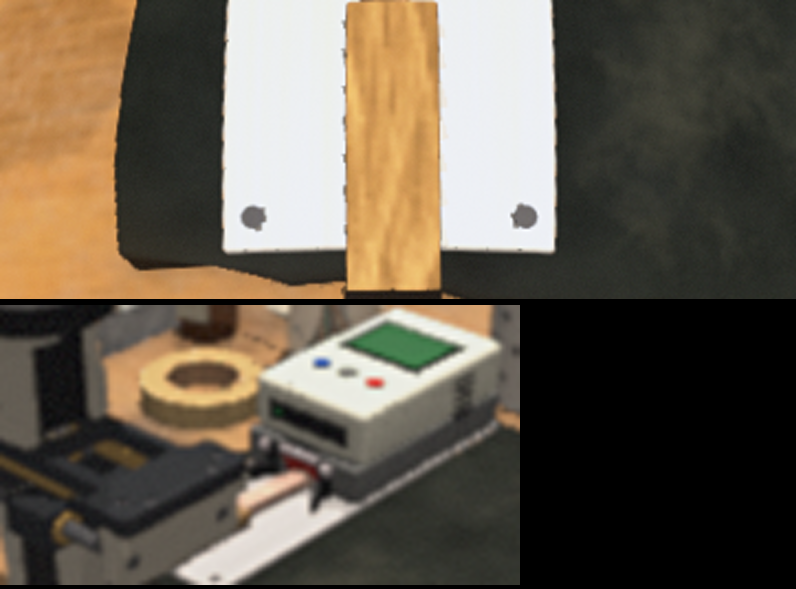

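The stick is within 1 mm of the deck centre (392 vs 389 px) and the bar is at the red flap between the cheeks. I'll push on.

In the tool's units: 2.4 cm / 40 = 0.06, 2.1 cm / 40 = 0.0525.

Request:
{"method": "send_rows", "body": {
  "plan": [
    [[0.0075, -0.0008, 0, 0, 0, 0], [0.015, -0.0015, 0, 0, 0, 0], [0.0225, -0.0015, 0, 0, 0, 0], [0.03, -0.0015, 0, 0, 0, 0], [0.0375, -0.0015, 0, 0, 0, 0], [0.045, -0.0015, 0, 0, 0, 0], [0.0525, -0.0015, 0, 0, 0, 0], [0.06, -0.0015, 0, 0, 0, 0]]
  ]
}}

```text
clock: 7.82
tool_pos: [0.4858, 0.1105, 0.0363]
orientation: [180.0, -0.0, -13.1]
force: [-2.8, 0.5, -0.4]
opening: 0.0216
gripper_force: 30.0
```

In the tool's units: 2.1 cm / 40 = 0.0525, 1.8 cm / 40 = 0.045.

Request:
{"method": "send_rows", "body": {
  "plan": [
    [[0.0075, 0, 0, 0, 0, 0], [0.015, 0, 0, 0, 0, 0], [0.0225, 0, 0, 0, 0, 0], [0.03, 0, 0, 0, 0, 0], [0.0375, 0, 0, 0, 0, 0], [0.045, 0, 0, 0, 0, 0], [0.0525, 0, 0, 0, 0, 0], [0.0525, 0, 0, 0, 0, 0]]
  ]
}}

```text
clock: 8.48
tool_pos: [0.5068, 0.1059, 0.0365]
orientation: [-180.0, -0.0, -13.1]
force: [0.4, -0.3, -0.7]
opening: 0.0213
gripper_force: 30.0
```

```bash
python3 - <<'E'
from plant import ctrl
import numpy as np
o=ctrl.get_obs();u=np.array([.9748,-.2232,0]);print((o["tool_pos"]-[.5306,.0974,0])@u+.130,o["force"]@u,o["force"],o["moment"])
E
```

```text
0.10487724817078004 0.46423261907002455 [ 0.41443398 -0.2699031  -0.7088175 ] [-0.04092422 -0.00087442  0.02112366]
```

In the tool's units: 1.6 cm / 40 = 0.04, 1.4 cm / 40 = 0.035.

Request:
{"method": "send_rows", "body": {
  "plan": [
    [[0.005, 0, 0, 0, 0, 0], [0.01, 0, 0, 0, 0, 0], [0.015, 0, 0, 0, 0, 0], [0.02, 0, 0, 0, 0, 0], [0.025, 0, 0, 0, 0, 0], [0.03, 0, 0, 0, 0, 0], [0.035, 0, 0, 0, 0, 0], [0.04, 0, 0, 0, 0, 0]]
  ]
}}

```text
clock: 9.15
tool_pos: [0.5217, 0.1022, 0.0364]
orientation: [-180.0, -0.0, -13.1]
force: [-1.4, -0.4, -0.8]
opening: 0.0212
gripper_force: 30.0
```

In the tool's units: 1.6 cm / 40 = 0.04, 1.4 cm / 40 = 0.035.

Request:
{"method": "send_rows", "body": {
  "plan": [
    [[0.005, 0, 0, 0, 0, 0], [0.01, 0, 0, 0, 0, 0], [0.015, 0, 0, 0, 0, 0], [0.02, 0, 0, 0, 0, 0], [0.025, 0, 0, 0, 0, 0], [0.03, 0, 0, 0, 0, 0], [0.035, 0, 0, 0, 0, 0], [0.04, 0, 0, 0, 0, 0]]
  ]
}}

```text
clock: 9.82
tool_pos: [0.5373, 0.0986, 0.0363]
orientation: [180.0, -0.0, -13.1]
force: [-2.5, 0.9, -1.2]
opening: 0.0216
gripper_force: 30.0
```

Request:
{"method": "send_rows", "body": {
  "plan": [
    [[0.0025, 0, 0, 0, 0, 0], [0.005, 0, 0, 0, 0, 0], [0.0075, 0, 0, 0, 0, 0], [0.01, 0, 0, 0, 0, 0], [0.01, 0, 0, 0, 0, 0]]
  ]
}}

```text
clock: 10.23
tool_pos: [0.5412, 0.0978, 0.0364]
orientation: [-180.0, -0.0, -13.1]
force: [-0.0, 0.3, -1.4]
opening: 0.021
gripper_force: 30.0
```

Request:
{"method": "send_rows", "body": {
  "plan": [
    [[0.0025, 0, 0, 0, 0, 0], [0.005, 0, 0, 0, 0, 0], [0.0075, 0, 0, 0, 0, 0], [0.01, 0, 0, 0, 0, 0], [0.01, 0, 0, 0, 0, 0]]
  ]
}}

```text
clock: 10.65
tool_pos: [0.5451, 0.0968, 0.0364]
orientation: [-180.0, -0.0, -13.1]
force: [-1.1, -0.2, -1.5]
opening: 0.0216
gripper_force: 30.0
```

In the tool's units: 0.4 cm / 40 = 0.01, 0.3 cm / 40 = 0.0075.

Request:
{"method": "send_rows", "body": {
  "plan": [
    [[0.0025, 0, 0, 0, 0, 0], [0.005, 0, 0, 0, 0, 0], [0.0075, 0, 0, 0, 0, 0], [0.01, 0, 0, 0, 0, 0], [0.01, 0, 0, 0, 0, 0]]
  ]
}}

```text
clock: 11.07
tool_pos: [0.549, 0.0959, 0.0364]
orientation: [-180.0, -0.0, -13.1]
force: [-0.7, 0.9, -1.0]
opening: 0.0214
gripper_force: 30.0
```

In the tool's units: 0.4 cm / 40 = 0.01, 0.3 cm / 40 = 0.0075.

Request:
{"method": "send_rows", "body": {
  "plan": [
    [[0.0025, 0, 0, 0, 0, 0], [0.005, 0, 0, 0, 0, 0], [0.0075, 0, 0, 0, 0, 0], [0.01, 0, 0, 0, 0, 0], [0.01, 0, 0, 0, 0, 0]]
  ]
}}

```text
clock: 11.48
tool_pos: [0.5529, 0.095, 0.0364]
orientation: [-180.0, -0.0, -13.1]
force: [-1.2, 0.9, -1.4]
opening: 0.0215
gripper_force: 30.0
```

In the tool's units: 0.4 cm / 40 = 0.01, 0.3 cm / 40 = 0.0075.

Request:
{"method": "send_rows", "body": {
  "plan": [
    [[0.0025, 0, 0, 0, 0, 0], [0.005, 0, 0, 0, 0, 0], [0.0075, 0, 0, 0, 0, 0], [0.01, 0, 0, 0, 0, 0], [0.01, 0, 0, 0, 0, 0]]
  ]
}}

```text
clock: 11.9
tool_pos: [0.5563, 0.094, 0.0362]
orientation: [180.0, 0.0, -13.1]
force: [-3.9, 0.2, -1.4]
opening: 0.0216
gripper_force: 30.0
```

In the tool's units: 0.05 cm / 40 = 0.0013.

Request:
{"method": "send_rows", "body": {
  "plan": [
    [[0.0013, 0, 0, 0, 0, 0], [0.0013, 0, 0, 0, 0, 0]]
  ]
}}

```text
clock: 12.07
tool_pos: [0.5565, 0.0939, 0.0361]
orientation: [180.0, 0.1, -13.1]
force: [-4.9, 1.4, -1.0]
opening: 0.0213
gripper_force: 30.0
```

Request:
{"method": "send_rows", "body": {
  "plan": [
    [[0, 0, 0, 0, 0, 0]]
  ]
}}

```text
clock: 12.15
tool_pos: [0.5566, 0.0939, 0.0362]
orientation: [180.0, 0.0, -13.1]
force: [-4.3, 1.5, -1.2]
opening: 0.0213
gripper_force: 30.0
```

Request:
{"method": "send_rows", "body": {
  "plan": [
    [[0, 0, 0, 0, 0, 0]]
  ]
}}

```text
clock: 12.23
tool_pos: [0.5566, 0.0939, 0.0362]
orientation: [180.0, 0.0, -13.1]
force: [-4.7, 0.8, -0.9]
opening: 0.0211
gripper_force: 30.0
```

In the tool's units: 0.1 cm / 40 = 0.0025, 0.05 cm / 40 = 0.0013.

Request:
{"method": "send_rows", "body": {
  "plan": [
    [[0.0013, 0, 0, 0, 0, 0], [0.0025, 0, 0, 0, 0, 0], [0.0025, 0, 0, 0, 0, 0], [0.0025, 0, 0, 0, 0, 0]]
  ]
}}

```text
clock: 12.57
tool_pos: [0.5574, 0.0937, 0.0361]
orientation: [180.0, 0.1, -13.1]
force: [-4.4, 1.5, -1.0]
opening: 0.0216
gripper_force: 30.0
```

Request:
{"method": "send_rows", "body": {
  "plan": [
    [[0, 0, 0, 0, 0, 0], [0, 0, 0, 0, 0, 0], [0, 0, 0, 0, 0, 0]]
  ]
}}

```text
clock: 12.82
tool_pos: [0.5574, 0.0937, 0.0361]
orientation: [180.0, 0.1, -13.1]
force: [-5.6, 2.0, -1.8]
opening: 0.0215
gripper_force: 30.0
```

Request:
{"method": "send_rows", "body": {
  "plan": [
    [[0, 0, 0, 0, 0, 0]]
  ]
}}

```text
clock: 12.9
tool_pos: [0.5574, 0.0937, 0.0362]
orientation: [180.0, 0.1, -13.1]
force: [-5.0, 1.2, -1.1]
opening: 0.0213
gripper_force: 30.0
```

In the tool's units: 0.08 cm / 40 = 0.002, 0.04 cm / 40 = 0.001.

Request:
{"method": "send_rows", "body": {
  "plan": [
    [[0.001, 0, 0, 0, 0, 0], [0.002, 0, 0, 0, 0, 0], [0.002, 0, 0, 0, 0, 0], [0.002, 0, 0, 0, 0, 0]]
  ]
}}

```text
clock: 13.23
tool_pos: [0.5579, 0.0934, 0.036]
orientation: [180.0, 0.1, -13.1]
force: [-6.1, 1.1, -0.1]
opening: 0.0215
gripper_force: 30.0
```

Request:
{"method": "send_rows", "body": {
  "plan": [
    [[0, 0, 0, 0, 0, 0], [0, 0, 0, 0, 0, 0]]
  ]
}}

```text
clock: 13.4
tool_pos: [0.5579, 0.0934, 0.036]
orientation: [180.0, 0.1, -13.1]
force: [-6.8, 1.5, -1.3]
opening: 0.0213
gripper_force: 30.0
```

Request:
{"method": "send_rows", "body": {
  "plan": [
    [[0, 0, 0, 0, 0, 0], [0, 0, 0, 0, 0, 0]]
  ]
}}

```text
clock: 13.57
tool_pos: [0.5579, 0.0934, 0.036]
orientation: [180.0, 0.1, -13.1]
force: [-6.2, 0.6, -1.1]
opening: 0.0215
gripper_force: 30.0
```

Force has settled at about 6.4 N at the wrist, of which roughly 5.5 N is on the stop. It rises like a spring (about 1 N over 0.55 mm), and it has been held for long enough. Drawing out.

Request:
{"method": "send_rows", "body": {
  "plan": [
    [[-0.01, 0, 0, 0, 0, 0], [-0.025, 0, 0, 0, 0, 0], [-0.05, 0, 0, 0, 0, 0], [-0.075, 0, 0, 0, 0, 0], [-0.1, 0, 0, 0, 0, 0], [-0.125, 0, 0, 0, 0, 0], [-0.15, 0, 0, 0, 0, 0], [-0.175, 0, 0, 0, 0, 0]]
  ]
}}

```text
clock: 14.23
tool_pos: [0.4893, 0.1096, 0.0364]
orientation: [180.0, 0.0, -13.1]
force: [-0.0, 0.5, -0.6]
opening: 0.0211
gripper_force: 30.0
```

In the tool's units: -8 cm / 40 = -0.2, -7 cm / 40 = -0.175.

Request:
{"method": "send_rows", "body": {
  "plan": [
    [[-0.025, 0, 0, 0, 0, 0], [-0.05, 0, 0, 0, 0, 0], [-0.075, 0, 0, 0, 0, 0], [-0.1, 0, 0, 0, 0, 0], [-0.1375, 0, -0.025, 0, 0, 0], [-0.175, 0, -0.0625, 0, 0, 0], [-0.2, 0, -0.1, 0, 0, 0], [-0.2, 0, -0.1, 0, 0, 0]]
  ]
}}

```text
clock: 14.9
tool_pos: [0.4119, 0.1284, 0.0785]
orientation: [-179.8, -0.1, -13.0]
force: [0.6, 0.5, -0.3]
opening: 0.0213
gripper_force: 30.0
```

```bash
python3 - <<'E'
from plant import ctrl
from h import *
import cv2
row(ctrl,[.4236,.2072,.085],57)
b=cv2.resize(ctrl.snapshot("scene")["img"][115:255,120:310,::-1],None,fx=4,fy=4,interpolation=cv2.INTER_CUBIC)
cv2.imwrite("pics/s5.png",b)
E
```

```text
t 14.9 row [-0.63, -7.94, -0.63] [-0.06, -0.19, -70.0] F [ 0.6  0.5 -0.3] op 0.021347035215256917 q [ 43.7   6.7 -40.5   0.  -42.7  33.3]
```

View pics/s5.png

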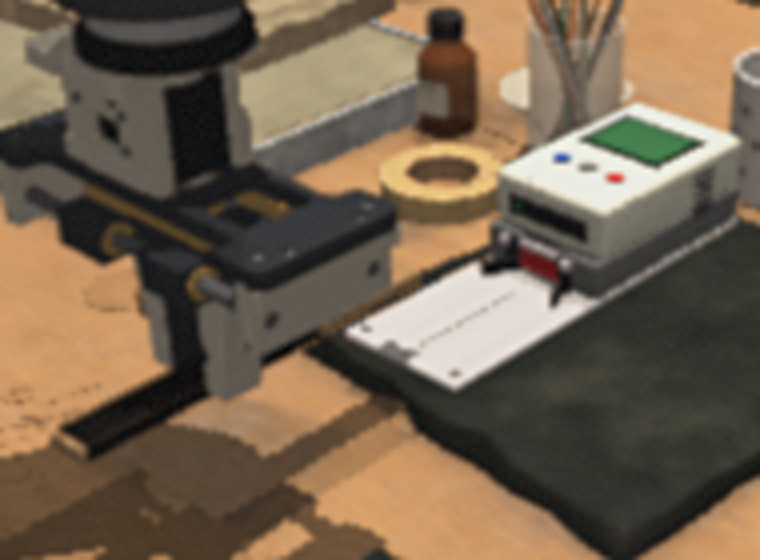

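The deck is empty and the red flap at (540,262) is shut, with the bar inside. I'll return the stick to its original place.

In the tool's units: -7.5 cm / 40 = -0.1875, -7 cm / 40 = -0.175, -48 degrees / 60 = -0.8.

Request:
{"method": "send_rows", "body": {
  "plan": [
    [[-0.0025, -0.025, -0.01, 0, 0, -0.1], [-0.005, -0.05, -0.015, 0, 0, -0.2], [-0.0075, -0.075, -0.015, 0, 0, -0.3], [-0.01, -0.1, -0.015, 0, 0, -0.4], [-0.01, -0.125, -0.015, 0, 0, -0.5], [-0.0125, -0.15, -0.015, 0, 0, -0.6], [-0.015, -0.175, -0.015, 0, 0, -0.7], [-0.015, -0.1875, -0.015, 0, 0, -0.8]]
  ]
}}

```text
clock: 15.62
tool_pos: [0.424, 0.2028, 0.0816]
orientation: [180.0, 0.0, 35.2]
force: [0.4, -0.4, -0.0]
opening: 0.0212
gripper_force: 30.0
```

In the tool's units: -0.4 cm / 40 = -0.01, -0.2 cm / 40 = -0.005, -22 degrees / 60 = -0.3667.

Request:
{"method": "send_rows", "body": {
  "plan": [
    [[0, -0.005, 0, 0, 0, -0.1], [0, -0.01, 0, 0, 0, -0.2], [0, -0.01, 0, 0, 0, -0.2833], [0, -0.01, 0, 0, 0, -0.3667], [0, -0.01, 0, 0, 0, -0.3667], [0, -0.01, 0, 0, 0, -0.3667]]
  ]
}}

```text
clock: 16.12
tool_pos: [0.4214, 0.205, 0.0817]
orientation: [-180.0, 0.1, 56.8]
force: [0.1, -0.2, -1.0]
opening: 0.0214
gripper_force: 30.0
```

```bash
python3 -c "
from plant import ctrl
from h import *
row(ctrl,[.4236,.2072,.0035],57)"
```

```text
t 16.1167 row [0.31, 0.06, 7.82] [-0.01, 0.05, -0.24] F [ 0.1 -0.2 -1. ] op 0.021392881758938873 q [ 50.1  10.  -35.7  -0.  -44.4  96.7]
```

In the tool's units: 7.8 cm / 40 = 0.195, 7.75 cm / 40 = 0.1938.

Request:
{"method": "send_rows", "body": {
  "plan": [
    [[0, 0, 0.0625, 0, 0, 0], [0.005, 0, 0.125, 0, 0, 0], [0.0075, 0, 0.1625, 0, 0, 0], [0.0075, 0, 0.1825, 0, 0, 0], [0.0075, 0, 0.19, 0, 0, 0], [0.0075, 0, 0.1938, 0, 0, 0], [0.0075, 0, 0.195, 0, 0, 0], [0.0075, 0, 0.195, 0, 0, 0]]
  ]
}}

```text
clock: 16.78
tool_pos: [0.4236, 0.2082, 0.005]
orientation: [180.0, -0.1, 56.9]
force: [0.4, 0.2, -0.5]
opening: 0.021
gripper_force: 30.0
```

Request:
{"method": "send_rows", "body": {
  "plan": [
    [[0, 0, 0, 0, 0, 0], [0, 0, 0, 0, 0, 0], [0, 0, 0, 0, 0, 0], [0, 0, 0, 0, 0, 0], [0, 0, 0, 0, 0, 0], [0, 0, 0, 0, 0, 0], [0, 0, 0, 0, 0, 0], [0, 0, 0, 0, 0, 0]]
  ],
  "fingers": 0.8
}}

```text
clock: 17.45
tool_pos: [0.4231, 0.2077, 0.0043]
orientation: [-180.0, 0.0, 56.9]
force: [-0.0, 0.3, 0.4]
opening: 0.0676
gripper_force: 0.0
```

In the tool's units: -14 cm / 40 = -0.35, -12 cm / 40 = -0.3.

Request:
{"method": "send_rows", "body": {
  "plan": [
    [[0, 0, -0.025, 0, 0, 0], [0, 0, -0.075, 0, 0, 0], [0, 0, -0.15, 0, 0, 0], [0, 0, -0.225, 0, 0, 0], [-0.05, 0, -0.3, 0, 0, 0], [-0.05, 0, -0.35, 0, 0, 0], [-0.05, 0, -0.35, 0, 0, 0], [-0.05, 0, -0.35, 0, 0, 0]]
  ]
}}

```text
clock: 18.12
tool_pos: [0.4127, 0.1915, 0.1456]
orientation: [180.0, -0.2, 56.9]
force: [0.7, -0.1, -1.2]
opening: 0.07
gripper_force: 0.0
```

```bash
python3 - <<'E'
from plant import ctrl
import cv2
b=cv2.resize(ctrl.snapshot("scene")["img"][115:265,110:310,::-1],None,fx=4,fy=4,interpolation=cv2.INTER_CUBIC)
cv2.imwrite("pics/s6.png",b)
E
```

```text
(no output)
```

View pics/s6.png

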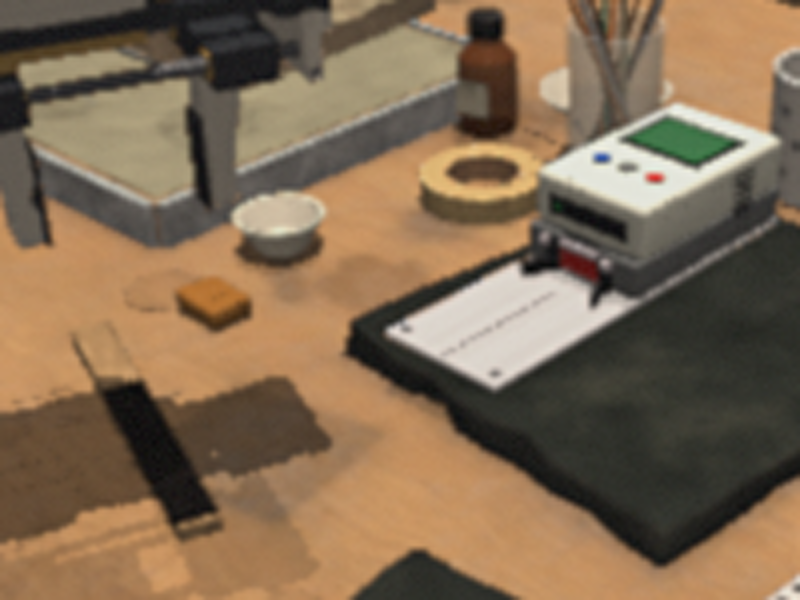

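The stick lies flat on the bench from (95,335) to (200,525), clear of the tester. The flap at (580,262) is shut and the other things are undisturbed.

```bash
python3 -c "
from plant import ctrl
print(ctrl.close_job())"
```

```text
the job is handed in; nothing more can be done
None
```

The job is handed in at about 18 s: the bar is inside behind the shut flap, it was pressed on the stop at about 4–5.5 N for over a second (estimated from the wrist force, which read at most about 7 N), and the stick lies flat on the bench clear of the tester.

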